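# Fetch the amber bottle from the incubator block for scanning

### The arm

A 6-joint arm with a two-finger parallel gripper is mounted at the origin on a cart in front of the work surface, level with it; the furniture and walls round the work are solid. World frame = base frame: x ahead of the robot, y to its left, z up, the work surface at z = 0. Lengths are in mm, angles in rad, forces in N, time in s.
With the tool pointing down it reaches from about 300 to 775 mm from the base axis. Payload 14.6 kg.
Tool frame: the origin (TCP) lies on the mounting face of the last link; the fingertips stand 199 mm ahead of it and the grasp point (between the pads) lies 180 mm ahead of it; z points along the fingers, y is the line along which they close (so a half turn about z gives the same grasp; the last joint's range is limited). The gripper opens to 94 mm and grips with 3 to 60 N. Pads are 16 mm wide; open, the fingers measure 119 mm over their backs; the gripper's body (75 mm by 177 mm) begins 78 mm behind the grasp point.
Start: joints at [-1.32, 0.3, 1.521, -0, 1.321, -0.067], TCP at [171.856, -522.452, 404.646] pointing down, gripper open.
Joint ranges: [-3.03, 3.03], [-0.79, 2.21], [0.23, 2.52], [-1.04, 4.18], [0, 3.07], [-2.55, 2.55]. Speed limits (rad/s): [2.22, 2.22, 2.57, 3.14, 3.14, 3.14].

### API

Orientations are given as [roll, pitch, yaw] about the fixed x, y, z axes, in that order (R = Rz(yaw) Ry(pitch) Rx(roll)).
In Python, from cell import manip gives the robot as it stands. The module is installed in compiled form; this text tells all that it offers.
- The arm moves only by the shell command python3 -m creep 'ROWS' [FORCE]. ROWS is a JSON object of lists of equal length, an entry for each row: "slide": the shift along the world's x, y, z in cm, a list of three; "turn": the turn about the world's z in rad; "claw": the opening, from 0 (shut) to 1 (fully open). A call has 1 to 8 rows; each row shifts and turns the commanded pose from where the row before left it; what a row does not reach is not made up. A row lasts 1/8 s, in which the tool goes at most 62.5 mm and 10.7 degrees, less where a joint would pass 70% of its speed; a pose out of reach is approached as far as the arm can. A call with a gripper value outside its range is refused whole. The fingers move at their own pace and stop on an object; FORCE is the grip in N (left out, the last holds). Time passes only in rows, so rows that do not move let the fingers close. It gives the time, the measured TCP pose, the force, the opening and the grip force at its end, in the units of the state.
- manip.read_state(): the state, without advancing time (a new reading comes with each control period).
- manip.camera(name): name is "scene" or "top"; returns (picture, depth): 420x560x3 uint8, red, green, blue; 420x560 float32, mm along the optical axis (not along the pixel's ray), 0 where there is no reading.
- manip.calibration(name): a dict with "intrinsics" (3x3 intrinsics, pixels), "pose" (4x4, takes a point from camera to world coordinates). Camera axes: x right, y up, looking along -z (the intrinsics and any distortion apply to the point x, -y, -z); pixel columns grow to the right and rows downward; lengths in mm; the calibration is good to about 2 mm. A picture is of the moment at which its call begins. calibration takes no time and is no camera call.
- manip.sign_off(): hands the job in; it is judged then, once.
Trained networks look in the newest picture that a camera, given by its name, has taken for a name from the list of things; names that differ only in an ending like _2 or _b are one class to them, and where a whole thing is asked for, a point or a joint stands for the part that bears it (a point fixed in the world has none). Each returns a list of dicts, best first, with "score" (0 to 1); they miss things now and then, are a little off and sometimes report something else, mostly with a low value. They report only what shows in the picture. A call takes as long as a camera call.
- manip.cut_out(query, camera): "mask" (420x560 bool, what is visible of it) and "position" ([column, row] in pixels, amid what is visible of it).
The state is a dict: "clock": time; "joints": joint angles; "qd": joint speeds; "effort": joint torques, N m; "eef_pos": TCP position; "eef_rot": TCP orientation; "wrist_force": force on the tool from outside, world axes, zero at the start; "moment": the same for the moment, N m; "finger_gap": finger opening in mm; "finger_force": force on a finger pad.
Only numpy, scipy, OpenCV 4.12 (cv2) and the standard library are available. Lean on these libraries where they do the work, as an engineer would, in place of code of your own. Each camera call takes 0.05 s, during which the arm holds its last target. There are 200 camera calls.

### The job

Push the steel hold-down bar of the incubator block fully aside, draw the amber bottle with the black cap straight up out of its deep well, and stand it upright on the white reading plate, inside the blue ring. Keep the bottle upright throughout, set it down gently rather than dropping it, let go, and leave the red-capped bottle in its well.

Things in the scene. Friction and masses are not known exactly. Their poses are not given: they have to be found in the camera images.
- incubator: incubator block, fixed: 196 x 150 x 110 mm (x, y, z), white top part, grey skirts, display on its front (-x) face. Origin at the centre of its underside. Two round wells 44 mm wide at x = -33 and +33 mm, y = 0, open at z = 64 mm into finger slots, one per well, 46 mm along x and 124 mm along y, centred on the wells, open to the block's top: fingers fit in beside a bottle only from straight above, closing along y.
- bar (a joint): turn of the flat steel hold-down bar about its upright pivot near the block's back (x = +86 mm). 0 rad: along the block's -x, over both bottles; growing values swing the free end to the block's +y; stop at 1.75. Starts at 0 to 0.15; fully aside is past 1.25 rad. Under 1 N moves the knob; it stays where left. Bar 26 mm wide, 124 to 131 mm above the worktop.
- bar_knob (a point): middle of the upright red knob on the bar's free end, 168 mm from the pivot: 18 mm in diameter, from 137 to 163 mm above the worktop (12 mm neck under it); the point is at 150 mm
- bar_pivot (a point): point on the bar's upright turning axis, at the height of the bar's underside; the pivot's head reaches 135 mm above the worktop
- amber: the bottle to fetch: amber glass, black cap; body 42 mm in diameter up to its shoulder 80 mm above its base, cap 32 mm wide, 99 mm high in all, 0.06 to 0.11 kg, loose. Origin at the centre of its underside, z up its axis. Starts standing on the floor of either well (floor 10 mm above the worktop), cap top 109 mm above the worktop, 1 mm below the block's top
- red: the other bottle, red cap, dark red, 39 mm in diameter, 110 mm high, standing loose in the other well (top 120 mm above the worktop); stays there. Origin at the centre of its underside
- well_front (a point): centre of the floor of the front well (at x = -33 mm of the block), 10 mm above the worktop
- well_back (a point): centre of the floor of the back well (at x = +33 mm of the block), 10 mm above the worktop
- plate: white reading plate of the code scanner, 100 x 100 x 6 mm, fixed flat on the worktop, with a blue ring 72 mm (outer) in diameter painted in its middle. Origin at the centre of its underside
- plate_top (a point): centre of the blue ring on the plate's top face, 6 mm above the worktop; z up

How it is judged:
By the outcome, as a careful person would: the job done as asked, in the order asked, and still so for the second after the job is handed in, with the robot touching nothing.
It also fails if it takes over 61 s, if anything falls off the work surface, if the arm or the gripper's body presses on something with over 40 N, if the wrist force passes 120 N, or if a joint passes its speed limit or range.

## Working session

There is one attempt and no reset: what is moved stays moved. The work goes in short steps, Python scripts to look and compute and a shell command to move; the robot and the scene stay as the last step left them, time stands still between calls to the robot, and variables do not carry over. Pictures are saved under pics/ and viewed, at most 10 in all, crops included, and the job is handed in when it is done.

```bash
mkdir -p pics
cat > h.py <<'E'
import numpy as np, cv2
from cell import manip
def world(cam, depth, mask):
    c=manip.calibration(cam); K=np.array(c["intrinsics"]); T=np.array(c["pose"])
    r,q=np.nonzero(mask&(depth>0)); d=depth[r,q]
    x=(q-K[0,2])/K[0,0]*d; y=(r-K[1,2])/K[1,1]*d
    return (T@np.stack([x,-y,-d,np.ones_like(d)]))[:3].T
E
python3 - <<'E'
from h import *
s=manip.read_state(); print({k:np.round(s[k],3) for k in("clock","eef_pos","eef_rot","finger_gap")})
ims=[]
for cam in("top","scene"):
    p,d=manip.camera(cam); cv2.imwrite(f"pics/{cam}0.png",p[:,:,::-1])
    c=manip.calibration(cam);print(cam,np.round(c["pose"],3).tolist(),[k for k in c])
    for n in("bar_knob","bar_pivot","bar","amber","red","plate","incubator"):
        for o in manip.cut_out(n,cam)[:2]:
            w=world(cam,d,o["mask"]); 
            print(n,round(o["score"],2),np.round(o["position"]),o["mask"].sum(),np.round(np.median(w,0)),np.round(np.percentile(w,[3,97],axis=0)).tolist() if len(w) else 0)
E
```

```text
{'clock': np.float64(0.0), 'eef_pos': array([ 171.843, -522.42 ,  404.06 ]), 'eef_rot': array([-3.14 , -0.   ,  0.318]), 'finger_gap': np.float64(93.764)}
top [[-0.023, 0.994, -0.103, 437.493], [-1.0, -0.025, -0.012, -93.787], [-0.015, 0.103, 0.995, 1155.624], [0.0, 0.0, 0.0, 1.0]] ['intrinsics', 'pose']
bar_knob 0.67 [193. 232.] 1248 [501. 112. 131.] [[418.0, 81.0, 114.0], [590.0, 140.0, 163.0]]
bar_pivot 0.88 [192. 233.] 1198 [501. 113. 131.] [[419.0, 83.0, 127.0], [589.0, 139.0, 163.0]]
bar 0.71 [191. 232.] 1266 [505. 112. 131.] [[419.0, 82.0, 111.0], [591.0, 139.0, 163.0]]
amber 0.44 [208. 222.] 230 [529.  88.  82.] [[513.0, 78.0, 59.0], [550.0, 101.0, 128.0]]
red 0.59 [198. 250.] 226 [467. 102.  92.] [[451.0, 96.0, 45.0], [485.0, 113.0, 124.0]]
red 0.45 [192. 233.] 1154 [503. 113. 132.] [[420.0, 84.0, 127.0], [590.0, 138.0, 163.0]]
plate 0.7 [386. 246.] 2028 [ 465. -299.    6.] [[414.0, -352.0, 1.0], [518.0, -248.0, 10.0]]
incubator 0.8 [199. 236.] 7190 [499. 102. 110.] [[405.0, 23.0, 34.0], [594.0, 183.0, 134.0]]
scene [[-0.222, -0.806, 0.548, 1034.067], [0.975, -0.192, 0.113, 10.669], [0.014, 0.56, 0.829, 843.241], [0.0, 0.0, 0.0, 1.0]] ['intrinsics', 'pose']
bar_knob 0.68 [398. 200.] 1469 [507. 113. 131.] [[425.0, 83.0, 129.0], [594.0, 142.0, 162.0]]
bar_pivot 0.58 [400. 202.] 1661 [506. 113. 131.] [[418.0, 82.0, 93.0], [595.0, 146.0, 162.0]]
bar 0.62 [398. 204.] 1533 [510. 112. 131.] [[426.0, 82.0, 128.0], [595.0, 141.0, 161.0]]
amber 0.44 [387. 222.] 10917 [525. 104. 109.] [[415.0, 26.0, 20.0], [609.0, 179.0, 133.0]]
red 0.7 [391. 188.] 106 [471. 102. 119.] [[456.0, 98.0, 91.0], [481.0, 110.0, 122.0]]
plate 0.72 [179. 185.] 1983 [ 469. -297.    6.] [[417.0, -350.0, 3.0], [520.0, -246.0, 9.0]]
incubator 0.69 [385. 221.] 10681 [526. 103. 109.] [[416.0, 26.0, 23.0], [609.0, 178.0, 133.0]]
```

Run:
```python
from h import *
import cv2
a=cv2.imread("pics/top0.png");b=cv2.imread("pics/scene0.png")
cv2.imwrite("pics/v1.png",np.vstack([cv2.resize(a[150:320,100:460],(635,300)),cv2.resize(b[110:290,110:490],(635,300))]))
P={}
for cam in("top","scene"):
    p,d=manip.camera(cam); w=world(cam,d,np.ones_like(d,bool)); col=p[d>0].astype(int)
    inb=(w[:,0]>360)&(w[:,0]<660)&(w[:,1]>-10)&(w[:,1]<220)
    k=inb&(w[:,2]>145)&(w[:,2]<170); print(cam,"knob",w[k].mean(0).round(1),np.ptp(w[k],axis=0).round())
    t=inb&(w[:,2]>106)&(w[:,2]<114); r=cv2.minAreaRect(w[t][:,:2].astype(np.float32)); print("block top",r,np.median(w[t],0))
    br=inb&(w[:,2]>128)&(w[:,2]<134.5); print("bar",cv2.minAreaRect(w[br][:,:2].astype(np.float32)), w[br].mean(0))
    h=inb&(w[:,2]>133.0)&(w[:,2]<138); print("133-138",w[h].mean(0),h.sum())
    pl=(abs(w[:,0]-467)<80)&(abs(w[:,1]+298)<80)&(w[:,2]<15)&(w[:,2]>-10)
    bl=pl&(col[:,2]-col[:,0]>40); print("ring",bl.sum(),cv2.minEnclosingCircle(w[bl][:,:2].astype(np.float32)),w[bl].mean(0).round(1))
```

```text
top knob [423.8 134.2 160.5] [16. 18. 21.]
block top ((501.0828857421875, 107.27926635742188), (151.44786071777344, 196.3288116455078), 78.39796447753906) [499.45199058 100.09147331 110.13827874]
bar ((504.4607849121094, 112.52949523925781), (26.797521591186523, 190.93736267089844), 74.15076446533203) [505.32957566 111.76996236 131.18579796]
133-138 [526.24790986 106.11480406 134.32592633] 209
ring 108 ((465.1075439453125, -298.47686767578125), 35.38174057006836) [ 462.7 -296.6    6.2]
scene knob [428.4 134.8 157.8] [19. 18. 21.]
block top ((501.834228515625, 106.7516098022461), (150.28248596191406, 199.90304565429688), 78.35150909423828) [513.6380959  104.47410433 110.01103889]
bar ((507.55596923828125, 112.09797668457031), (25.96898651123047, 189.56553649902344), 74.18682098388672) [509.78560564 111.69873574 131.03074223]
133-138 [555.53153889  98.78116654 134.55854204] 201
ring 104 ((466.0936279296875, -298.54107666015625), 36.290184020996094) [ 468.5 -297.7    6.4]
```

View pics/v1.png

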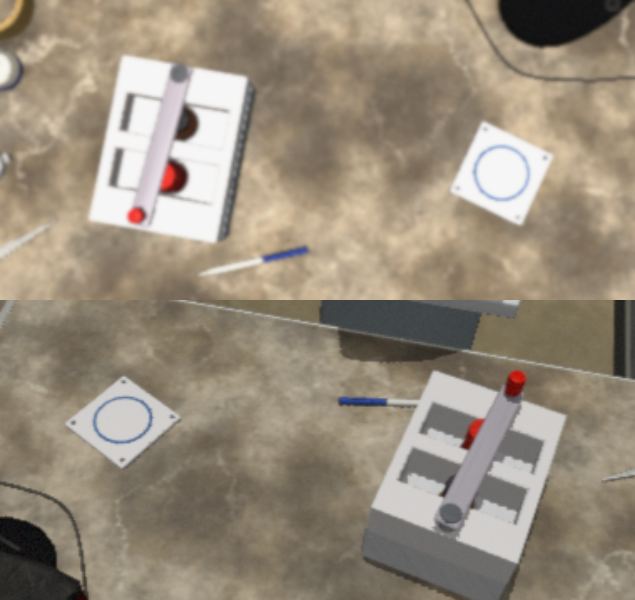

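The picture shows the bar over both wells, with the red knob at its front-left end (top crop 137,215). The red cap is in the front well and the dark amber bottle in the back well. The block centre is about (501.5, 107) with a yaw of -11.6°. The pivot is about (586, 90), the knob (426, 134.5), and the bar angle about 0.07.

```bash
python3 -m creep '{"slide":[[4.5,4.5,0],[4.5,4.5,0],[4.5,4.5,0],[4.5,4.5,0],[4.6,4.2,0],[0.3,4.4,0],[0.3,4.4,0],[0.3,4.4,0]],"turn":[-0.13,-0.13,-0.13,-0.13,0,0,0,0],"claw":[0.6,0.6,0.6,0.6,0.6,0.6,0.6,0.6]}' 10
python3 -m creep '{"slide":[[0.3,4.4,0],[0.3,4.4,0],[0.3,4.4,0],[0.3,4.4,0],[0.3,4.4,0],[0.3,4.4,0],[0.2,4,0],[0,0,0]],"turn":[0,0,0,0,0,0,0,0],"claw":[0.6,0.6,0.6,0.6,0.6,0.6,0.6,0.6]}'
```

```text
clock: 1.9
eef_pos: [403.6, -170.2, 404.7]
eef_rot: [3.142, -0.0, -0.202]
wrist_force: [0.3, -0.1, 0.2]
finger_gap: 56.2
finger_force: 0.0
clock: 2.9
eef_pos: [423.5, 134.1, 404.6]
eef_rot: [-3.142, 0.0, -0.199]
wrist_force: [0.3, -0.3, 0.1]
finger_gap: 56.4
finger_force: 0.0
```

```bash
python3 -m creep '{"slide":[[0.2,0,-2],[0,0,-2],[0,0,-1.5],[0,0,-0.9],[0,0,0],[0,0,0],[0,0,0],[0,0,0]],"turn":[0,0,0,0,0,0,0,0],"claw":[0.6,0.6,0.6,0.6,0.1,0.1,0.1,0.1]}' 10
```

```text
clock: 3.9
eef_pos: [425.6, 132.4, 340.9]
eef_rot: [-3.141, -0.0, -0.202]
wrist_force: [-0.7, 0.3, -0.3]
finger_gap: 19.7
finger_force: 0.2
```

```bash
python3 -m creep '{"slide":[[0,0,0],[0,0,0]],"turn":[0,0],"claw":[0.1,0.1]}'
python3 - <<'E'
import numpy as np
a=np.radians(np.linspace(164.8,83,17)); p=16.8*np.c_[np.cos(a),np.sin(a)]; print(np.diff(p,axis=0).round(2).tolist())
E
```

```text
clock: 4.15
eef_pos: [425.7, 132.4, 340.9]
eef_rot: [-3.141, -0.0, -0.202]
wrist_force: [-0.3, 0.1, 2.1]
finger_gap: 18.0
finger_force: 10.0
[[0.46, 1.43], [0.58, 1.38], [0.7, 1.32], [0.82, 1.26], [0.93, 1.18], [1.03, 1.09], [1.12, 0.99], [1.21, 0.89], [1.28, 0.78], [1.34, 0.66], [1.4, 0.54], [1.44, 0.41], [1.47, 0.28], [1.49, 0.15], [1.5, 0.02], [1.49, -0.12]]
```

```bash
python3 -m creep '{"slide":[[0.46,1.43,0],[0.58,1.38,0],[0.7,1.32,0],[0.82,1.26,0],[0.93,1.18,0],[1.03,1.09,0],[1.12,0.99,0],[1.21,0.89,0]],"turn":[0,0,0,0,0,0,0,0],"claw":[0.1,0.1,0.1,0.1,0.1,0.1,0.1,0.1]}'
```

```text
clock: 5.15
eef_pos: [494.8, 228.5, 340.4]
eef_rot: [3.141, 0.0, -0.202]
wrist_force: [-0.2, -1.7, 1.5]
finger_gap: 17.4
finger_force: 10.0
```

```bash
python3 -m creep '{"slide":[[1.28,0.78,0],[1.34,0.66,0],[1.4,0.54,0],[1.44,0.41,0],[1.47,0.28,0],[1.49,0.15,0],[1.5,0.02,0],[1.49,-0.12,0]],"turn":[0,0,0,0,0,0,0,0],"claw":[0.1,0.1,0.1,0.1,0.1,0.1,0.1,0.1]}'
```

```text
clock: 6.15
eef_pos: [608.9, 255.8, 340.2]
eef_rot: [-3.141, 0.0, -0.202]
wrist_force: [-1.0, 2.8, 1.7]
finger_gap: 17.2
finger_force: 10.0
```

```bash
python3 -m creep '{"slide":[[0,0,0],[0,0,0],[0,0,0],[0,0,2.5],[0,0,3],[0,0,3],[-0.5,-3,2],[-1.5,-4.5,0]],"turn":[0,0,0,0,0,0,0,0],"claw":[0.5,0.5,0.5,0.5,0.5,0.5,0.7,1]}'
python3 -m creep '{"slide":[[-1.5,-5,0],[-1.5,-5,0],[-1.5,-5,0],[-1.5,-5,0],[-1.5,-5,0],[-1.5,-5,0],[0,0,0],[0,0,0]],"turn":[0,0,0,0,0,0,0,0],"claw":[1,1,1,1,1,1,1,1]}'
python3 - <<'E'
from h import *
ims=[]
for cam in("top","scene"):
    p,d=manip.camera(cam); ims.append(p[:,:,::-1])
    w=world(cam,d,np.ones_like(d,bool))
    k=(w[:,2]>145)&(w[:,2]<165)&(w[:,1]>150)&(w[:,0]>540)&(w[:,0]<680); print(cam,"knob",w[k].mean(0).round(1),np.ptp(w[k],axis=0).round())
    for n in("amber","red"):
        for o in manip.cut_out(n,cam)[:2]:
            w=world(cam,d,o["mask"]); t=w[w[:,2]>(104 if n=="amber" else 115)]
            print(n,round(o["score"],2),np.round(o["position"]),o["mask"].sum(),np.round(w[:,2].max()),len(t), cv2.minEnclosingCircle(t[:,:2].astype(np.float32)) if len(t) else 0, t.mean(0).round(1) if len(t) else 0)
a,b=ims
cv2.imwrite("pics/v2.png",np.vstack([cv2.resize(a[150:320,100:460],(635,300)),cv2.resize(b[110:290,110:490],(635,300))]))
E
```

```text
clock: 7.15
eef_pos: [587.7, 179.7, 447.1]
eef_rot: [-3.141, -0.002, -0.201]
wrist_force: [1.0, 0.7, 0.5]
finger_gap: 63.5
finger_force: 0.0
clock: 8.15
eef_pos: [498.2, -119.6, 445.8]
eef_rot: [-3.141, -0.0, -0.202]
wrist_force: [0.3, 0.1, -0.3]
finger_gap: 94.4
finger_force: 0.0
top knob [602.  254.6 159.2] [16. 17. 20.]
amber 0.87 [205. 218.] 328 114.0 178 ((534.9483032226562, 99.7316665649414), 15.851866722106934) [534.7  99.3 108.7]
red 0.78 [193. 248.] 368 126.0 223 ((467.7588195800781, 115.20585632324219), 17.369810104370117) [467.5 114.8 119.7]
scene knob [607.3 254.9 158.3] [17. 17. 19.]
amber 0.63 [386. 225.] 315 113.0 257 ((541.09033203125, 101.49917602539062), 21.121299743652344) [538.4  99.6 108.4]
red 0.77 [398. 190.] 377 124.0 258 ((468.9188232421875, 114.99564361572266), 18.419116973876953) [470.8 115.4 119.5]
```

View pics/v2.png

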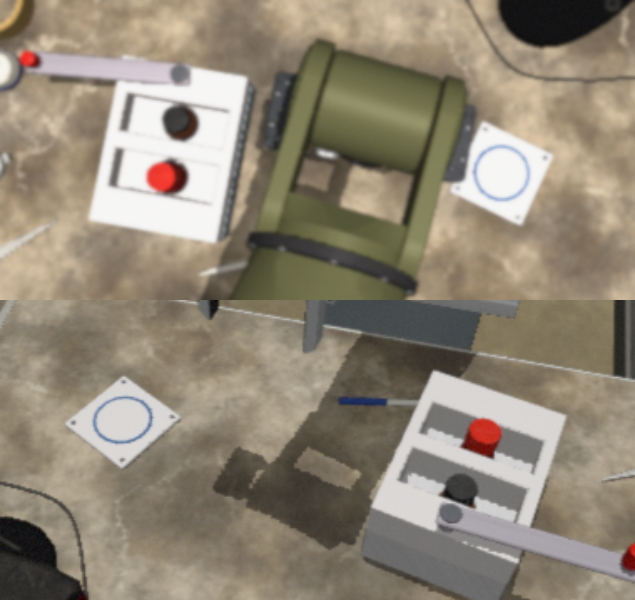

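Bar is aside (knob at ~(604, 255), q≈1.48). The black cap is clear in the back well at top crop (179,122), about (535, 99.8), and the red cap is in the front well.

```bash
python3 -m creep '{"slide":[[0.6,3.6,0],[0.6,3.6,0],[0.6,3.6,0],[0.6,3.6,-2],[0.6,3.7,-2],[0.6,3.7,-2],[0,0,0],[0,0,0]],"turn":[0,0,0,0,0,0,0,0],"claw":[0.74,0.74,0.74,0.74,0.74,0.74,0.74,0.74]}' 15
```

```text
clock: 9.45
eef_pos: [534.2, 97.8, 386.0]
eef_rot: [3.142, -0.0, -0.202]
wrist_force: [1.3, -0.0, 0.8]
finger_gap: 69.4
finger_force: 0.0
```

```bash
python3 -m creep '{"slide":[[0.1,0.2,-1.5],[0,0,-2.5],[0,0,-2.5],[0,0,-1.0],[0,0,0],[0,0,-0.5]],"turn":[0,0,0,0,0,0],"claw":[0.74,0.74,0.74,0.74,0.74,0.74]}'
python3 -m creep '{"slide":[[0,0,-1.2],[0,0,-1.2],[0,0,-1],[0,0,-0.5],[0,0,0]],"turn":[0,0,0,0,0],"claw":[0.74,0.74,0.74,0.74,0.74]}'
```

```text
clock: 10.2
eef_pos: [535.5, 99.8, 306.6]
eef_rot: [-3.141, -0.002, -0.202]
wrist_force: [0.6, 0.6, 0.3]
finger_gap: 69.6
finger_force: 0.0
clock: 10.82
eef_pos: [535.2, 99.9, 266.3]
eef_rot: [3.141, 0.001, -0.202]
wrist_force: [0.1, 0.1, 0.5]
finger_gap: 69.5
finger_force: 0.0
```

```bash
python3 -m creep '{"slide":[[0,0,0],[0,0,0],[0,0,0],[0,0,0],[0,0,0],[0,0,0],[0,0,0]],"turn":[0,0,0,0,0,0,0],"claw":[0.3,0.3,0.3,0.3,0.3,0.3,0.3]}' 15
```

```text
clock: 11.7
eef_pos: [535.3, 100.0, 266.8]
eef_rot: [-3.141, -0.0, -0.202]
wrist_force: [-1.3, 2.2, 3.7]
finger_gap: 40.1
finger_force: 15.0
```

```bash
python3 -m creep '{"slide":[[0,0,0.5],[0,0,1],[0,0,1.5],[0,0,1.5],[0,0,2],[0,0,2],[0,0,2],[0,0,2]],"turn":[0,0,0,0,0,0,0,0],"claw":[0.3,0.3,0.3,0.3,0.3,0.3,0.3,0.3]}'
python3 -m creep '{"slide":[[0,0,1.5],[0,0,0],[0,0,0]],"turn":[0,0,0],"claw":[0.3,0.3,0.3]}'
python3 - <<'E'
from h import *
ims=[]
for cam in("top","scene"):
    p,d=manip.camera(cam); ims.append(p[:,:,::-1])
a,b=ims
cv2.imwrite("pics/v3.png",np.vstack([cv2.resize(a[150:320,100:460],(635,300)),cv2.resize(b[110:290,110:490],(635,300))]))
E
```

```text
clock: 12.7
eef_pos: [535.0, 99.9, 393.3]
eef_rot: [-3.141, -0.001, -0.202]
wrist_force: [-0.4, -0.3, -1.3]
finger_gap: 40.2
finger_force: 15.0
clock: 13.08
eef_pos: [535.2, 99.9, 406.0]
eef_rot: [3.141, 0.001, -0.202]
wrist_force: [0.5, 0.4, -1.5]
finger_gap: 39.7
finger_force: 15.0
```

View pics/v3.png

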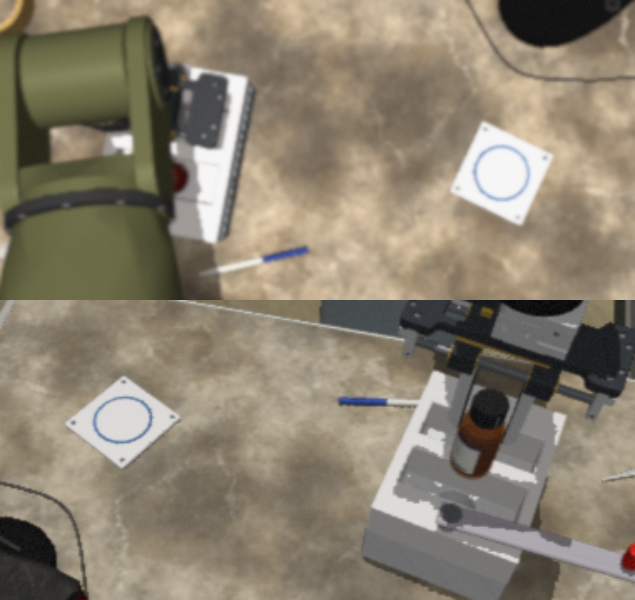

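The amber bottle is held upright between the fingers (scene crop 483,435), clear of the well. Red is still in its well.

```bash
python3 -m creep '{"slide":[[-0.2,-1,0],[-0.4,-2.5,0],[-0.6,-3.5,0],[-0.7,-4,0],[-0.7,-4,0],[-0.7,-4,0],[-0.7,-4,0],[-0.7,-4,0]],"turn":[0,0,0,0,0,0,0,0],"claw":[0.3,0.3,0.3,0.3,0.3,0.3,0.3,0.3]}'
python3 -m creep '{"slide":[[-0.7,-4,0],[-0.6,-3.5,-1.5],[-0.5,-2.7,-2],[-0.4,-1.8,-2],[0,-0.8,-2],[0,0,-2],[0,0,0],[0,0,0]],"turn":[0,0,0,0,0,0,0,0],"claw":[0.3,0.3,0.3,0.3,0.3,0.3,0.3,0.3]}'
```

```text
clock: 14.18
eef_pos: [487.5, -171.8, 406.5]
eef_rot: [3.142, 0.0, -0.203]
wrist_force: [0.5, -0.0, -0.7]
finger_gap: 39.9
finger_force: 15.0
clock: 15.18
eef_pos: [466.2, -298.3, 312.4]
eef_rot: [3.141, -0.001, -0.202]
wrist_force: [-0.7, -0.6, -1.6]
finger_gap: 40.0
finger_force: 15.0
```

```bash
python3 -m creep '{"slide":[[0,0,-1],[0,0,-1.2],[0,0,-1],[0,0,-0.6],[0,0,-0.2],[0,0,0]],"turn":[0,0,0,0,0,0],"claw":[0.3,0.3,0.3,0.3,0.3,0.3]}'
python3 - <<'E'
from h import *
p,d=manip.camera("scene")
cv2.imwrite("pics/v4.png",cv2.resize(p[80:260,90:330,::-1],(800,600)))
E
```

```text
clock: 15.92
eef_pos: [466.3, -298.1, 271.7]
eef_rot: [3.142, -0.0, -0.202]
wrist_force: [0.3, 0.2, -0.6]
finger_gap: 40.1
finger_force: 15.0
```

View pics/v4.png

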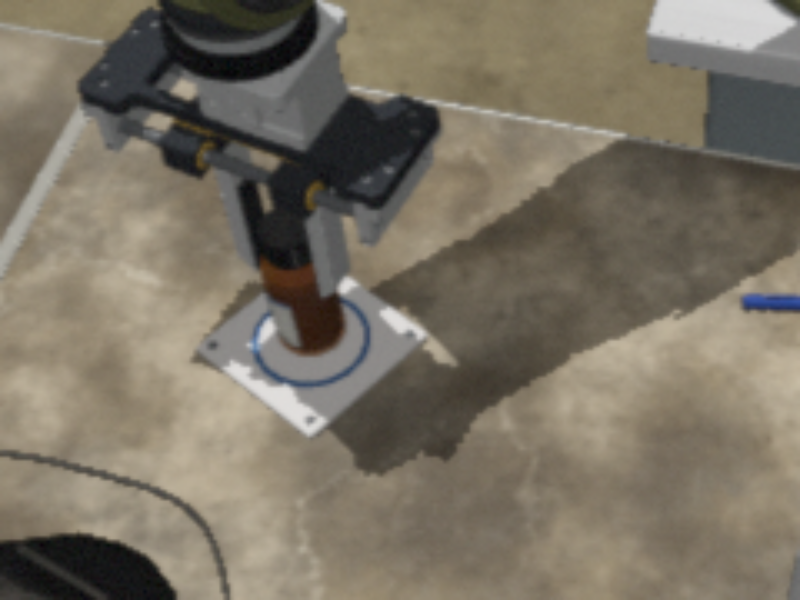

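Bottle is upright just above the ring's middle (base at about (312,340) in the crop, ring centre about (310,340)). Lowering gently.

```bash
python3 -m creep '{"slide":[[0,0,-0.3],[0,0,-0.3],[0,0,-0.15],[0,0,-0.1],[0,0,0]],"turn":[0,0,0,0,0],"claw":[0.3,0.3,0.3,0.3,0.3]}'
```

```text
clock: 16.6
eef_pos: [466.2, -298.1, 263.1]
eef_rot: [-3.142, 0.0, -0.202]
wrist_force: [0.0, 0.4, -1.2]
finger_gap: 40.2
finger_force: 15.0
```

```bash
python3 -m creep '{"slide":[[0,0,-0.05],[0,0,-0.05],[0,0,0]],"turn":[0,0,0],"claw":[0.3,0.3,0.3]}'
```

```text
clock: 16.98
eef_pos: [466.4, -298.1, 262.8]
eef_rot: [3.141, -0.001, -0.202]
wrist_force: [-1.1, 0.6, 5.5]
finger_gap: 39.8
finger_force: 15.0
```

```bash
python3 -m creep '{"slide":[[0,0,0],[0,0,0],[0,0,0],[0,0,0],[0,0,0],[0,0,0]],"turn":[0,0,0,0,0,0],"claw":[0.45,0.5,0.6,0.75,0.75,0.75]}'
python3 -m creep '{"slide":[[0,0,1],[0,0,2],[0,0,3],[0,0,3],[0,0,3],[0,0,3],[-1,5,0],[-1,5,0]],"turn":[0,0,0,0,0,0,0,0],"claw":[0.75,0.75,0.75,0.75,0.75,0.75,0.75,0.75]}'
python3 -m creep '{"slide":[[-1,5,0],[-1,5,0],[0,0,0],[0,0,0]],"turn":[0,0,0,0],"claw":[0.75,0.75,0.75,0.75]}'
python3 - <<'E'
from h import *
p,d=manip.camera("scene")
for n in("amber","red"):
    o=manip.cut_out(n,"scene")[0]; w=world("scene",d,o["mask"]); print(n,o["score"],np.median(w,0).round(),np.percentile(w,99,axis=0).round())
    t=w[w[:,2]>np.percentile(w[:,2],99)-5]; print(t.mean(0).round(1))
cv2.imwrite("pics/v5.png",cv2.resize(p[80:310,90:490,::-1],(800,460)))
E
```

```text
clock: 17.73
eef_pos: [466.2, -298.1, 262.1]
eef_rot: [3.142, -0.0, -0.202]
wrist_force: [0.3, 0.7, -0.5]
finger_gap: 70.6
finger_force: 0.0
clock: 18.73
eef_pos: [445.6, -197.0, 412.9]
eef_rot: [3.141, -0.001, -0.203]
wrist_force: [0.9, 0.7, -0.2]
finger_gap: 70.4
finger_force: 0.0
clock: 19.23
eef_pos: [426.3, -98.3, 412.8]
eef_rot: [3.141, -0.001, -0.202]
wrist_force: [0.2, 0.4, -0.4]
finger_gap: 70.2
finger_force: 0.0
amber 0.86 [ 479. -291.   70.] [ 488. -277.  107.]
[ 468.5 -297.5  104.5]
red 0.68 [476. 114. 118.] [487. 131. 122.]
[470.1 114.9 119.9]
```

View pics/v5.png

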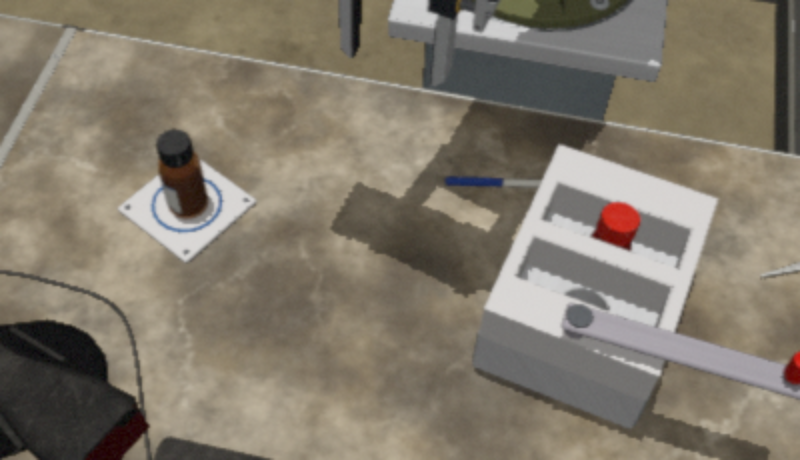

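The amber bottle stands upright inside the ring (crop 187,205), red is in its well (618,222), the bar is aside, and the gripper is clear.

```bash
python3 -c "
from cell import manip
print(manip.sign_off())"
```

```text
the job is handed in; nothing more can be done
None
```

The job is done and handed in at about 19 s: the bar is swung aside to about 1.48 rad, the amber bottle stands upright inside the blue ring, let go, and the red-capped bottle is still in its well.

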